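# Take the phone off the hook and dial

## Robot

A 6-joint arm with a two-finger parallel gripper is mounted at the origin on the work surface. World frame = base frame: x ahead of the robot, y to its left, z up, the work surface at z = 0. Lengths are in m, angles in rad, forces in N, time in s.
With the tool pointing down it reaches from about 0.4 to 0.825 m from the base axis. Payload 7 kg.
Tool frame: the origin (TCP) lies at the very end of the fingers, on their centre line; the grasp point (between the pads) lies 19 mm behind it; z points along the fingers, y is the line along which they close (so a half turn about z gives the same grasp; the last joint's range is limited). The gripper opens to 88 mm and grips with 3 to 60 N. Pads are 19 mm wide; open, the fingers measure 130 mm over their backs; the gripper's body (78 mm by 193 mm) begins 47 mm behind the grasp point.
Start: joints at [-0.88, 0.359, 0.012, 0, -1.224, -0.288], TCP at [0.265, -0.621, 0.227] pointing down, gripper open.
Joint ranges: [-3.07, 3.07], [-1.43, 2.12], [-1.02, 1.25], [-3.03, 1.67], [-3.05, -0], [-3.03, 3.03]. Speed limits (rad/s): [2.39, 2.39, 3.01, 3.14, 3.14, 3.14].

## Interface

Orientations are given as [roll, pitch, yaw] about the fixed x, y, z axes, in that order (R = Rz(yaw) Ry(pitch) Rx(roll)).
In Python, from station import * gives the robot as it stands.
- The arm moves only by the tool servo_tool, never from a script. Its argument "moves" is a list of rows, each an object of numbers: "jaw": the opening, from 0 (shut) to 1 (fully open); "dx", "dy", "dz": the shift along the world's x, y, z in m; "roll": the turn about the world's z in degrees. A call has exactly 10 rows; each row shifts and turns the commanded pose from where the row before left it; what a row does not reach is not made up. A row lasts 1/8 s, in which the tool goes at most 62.5 mm and 10.7 degrees, less where a joint would pass 70% of its speed; a pose out of reach is approached as far as the arm can. A call with a gripper value outside its range is refused whole. The fingers move at their own pace and stop on an object; "newtons" is the grip in N (left out, the last holds). Time passes only in rows, so rows that do not move let the fingers close, or fill a call up. It gives the time, the measured TCP pose, the force, the opening and the grip force at its end, in the units of the state.
- get_state(): the state, without advancing time (a new reading comes with each control period).
- grab_frame(name): name is "scene" or "top" or "wrist"; returns (picture, depth): 384x512x3 uint8, red, green, blue; 384x512 float32, m along the optical axis (not along the pixel's ray), 0 where there is no reading.
- calibration(name): a dict with "intrinsics" (3x3 intrinsics, pixels), "R" (3x3) and "t" (3): a world point X has camera coordinates R X + t. Camera axes: x right, y down, z forward; pixel columns grow to the right and rows downward; lengths in m; the calibration is good to about 2 mm. A picture is of the moment at which its call begins: read the wrist's pose just before it. calibration takes no time and is no camera call; for the wrist camera it gives the pose at the moment of the call.
- job_done(): hands the job in; it is judged then, once.
The state is a dict: "t": time; "q": joint angles; "qd": joint speeds; "joint_efforts": joint torques, N m; "eef_pos": TCP position; "ee_rot": TCP orientation; "force": force on the tool from outside, world axes, zero at the start; "moment": the same for the moment, N m; "width": finger opening in m; "gripper_force": force on a finger pad.
Only numpy, scipy, OpenCV 4.12 (cv2) and the standard library are available. Lean on these libraries where they do the work, as an engineer would, in place of code of your own. Each camera call takes 0.05 s, during which the arm holds its last target. There are 200 camera calls.

## Task

Lift the handset of the desk phone up off its hook and lay it gently, face down, on the free middle of the leather writing pad. Then dial 3, 7, 0 on the phone's keypad, one key at a time, each lightly but all the way, and no other key. Do not drag the phone along, and leave the other things on the desk where they are.

Things in the scene. Friction and masses are not known exactly. Their poses are not given: they have to be found in the camera images.
- phone: White desk phone, loose, 1.15 kg: some 8 N drags it. Origin mid-foot on the desk, +x away from its user, +y his left. Face 215 x 210 mm at 45 deg from level: up-face u=(.707,0,.707), outward n=(-.707,0,.707), lower edge (-.075,0,.028). Handset lane y=.068, keys right of it. Hook under the ear cap: tongue 26 mm wide, 5 thick, 7 off the face, points up it for 12 mm from a root at (.037,.068,.140).
- handset: White, 200 mm, .12-.24 kg: bar 34 wide, 22 thick, 100 free, its middle 29 mm up z; end caps 50 x 48 x 38. Origin amid the cap faces' plane, +x ear end, +z its back. Hangs faces to the phone's face, +x up it: a slot in the ear cap's lower end is over the tongue, its 5 mm plate in the 7 mm gap behind. Off: slide 12+ mm up along the face, then away; pulled out or twisted it jams and drags the phone.
- pad: Dark brown leather writing pad, 280 mm (x) by 360 mm (y), 3 mm thick, fixed to the desk. Origin: middle of its underside, z up. It lies beside the phone, on either side.
- key_3_top (a point): Middle of the top of the 3 key (moves with the key).
- key_7_top (a point): Middle of the top of the 7 key (moves with the key).
- key_0_top (a point): Middle of the top of the 0 key (moves with the key).
- key_1 (a joint): Travel of the 1 key, like key 2. The keypad has the usual telephone layout without print: 1 2 3 (from the left) in the top row, 4 5 6, 7 8 9, then star 0 hash; a small ridge marks the 5. Keys are 24 mm wide, 20 mm high, 34 mm apart sideways and 30 mm up the face, tops 6 mm proud of the face. A display lies above them.
- key_2 (a joint): Travel of the 2 key, m: 0 up, 0.004 bottomed. It presses square into the face (along -n of the phone), springs back, and takes 1 N at first, 3.3 N at 3 mm, where it makes contact, and 4 N at the bottom. The phone's face stands on a springy leg: 5 N on a top-row key tips it back by about 4 mm there, on a bottom-row key hardly at all.
- key_3 (a joint): Travel of the 3 key, m, like key 2.
- key_4 (a joint): Travel of the 4 key, m, like key 2.
- key_5 (a joint): Travel of the 5 key, m, like key 2.
- key_6 (a joint): Travel of the 6 key, m, like key 2.
- key_7 (a joint): Travel of the 7 key, m, like key 2.
- key_8 (a joint): Travel of the 8 key, m, like key 2.
- key_9 (a joint): Travel of the 9 key, m, like key 2.
- key_star (a joint): Travel of the star key, m, like key 2.
- key_0 (a joint): Travel of the 0 key, m, like key 2.
- key_hash (a joint): Travel of the hash key, m, like key 2.
- mouse: Bystander: white computer mouse, 105 x 58 x 29 mm; origin: middle of its underside; loose; starts on the pad at one side, leaving the middle of the pad free.
- notes: Bystander: square block of paper notes, 76 x 76 x 24 mm; origin: middle of its underside; loose; starts on the pad at the other side (mouse and notes may swap sides).
- pen_pot: Bystander: dark round pen pot, 76 mm across, 100 mm tall, pens to 160 mm; origin: middle of its underside; loose; on the desk.
- stapler: Bystander: black stapler, 140 x 36 x 45 mm; origin: middle of its underside; loose; on the desk.
- mug: Bystander: white mug, 82 mm across, 95 mm tall; origin: middle of its underside; loose; on the desk.
- tape_dispenser: Bystander: black tape dispenser, 150 x 55 x 83 mm; origin: middle of its underside; loose; on the desk.
Not all that is in view belongs to the job. Of the things that look like the handset, the smaller one is meant.

How it is judged:
By the outcome, as a careful person would: the job done as asked, in the order asked, and still so for the second after the job is handed in, with the robot touching nothing.
It also fails if it takes over 66 s, if anything falls off the work surface, if the arm or the gripper's body presses on something with over 40 N, if the wrist force passes 120 N, or if a joint passes its speed limit or range.

## Working session

There is one attempt and no reset: what is moved stays moved. The work goes in short steps, Python scripts to look and compute and a tool call to move; the robot and the scene stay as the last step left them, time stands still between calls to the robot, and variables do not carry over. Pictures are saved under pics/ and viewed, at most 12 in all, crops included, and the job is handed in when it is done.

Besides the shell and the picture viewer there is one more tool, called after ">>>" as name(argument=value, ...) on one line, values as JSON. servo_tool: Moves the arm, as the interface text tells. Its arguments: {"type":"object","properties":{"moves":{"type":"array","items":{"type":"object","properties":{"jaw":{"type":"number"},"dx":{"type":"number"},"dy":{"type":"number"},"dz":{"type":"number"},"roll":{"type":"number"}}}},"newtons":{"type":"number"}},"required":["moves"]}

```bash
mkdir -p pics; ls
cat > h.py <<'E'
from station import *
import numpy as np, cv2
def snap(n,f):
    c=calibration(n); p,d=grab_frame(n); np.savez(f'pics/{f}.npz',p=p,d=d,K=c['intrinsics'],R=c['R'],t=c['t'])
    cv2.imwrite(f'pics/{f}.png',p[:,:,::-1]); return p,d,c
def cloud(f):
    z=np.load(f'pics/{f}.npz'); d=z['d']; v,u=np.mgrid[:d.shape[0],:d.shape[1]]
    r=np.stack([u,v,np.ones_like(u)],-1)@np.linalg.inv(z['K']).T
    return z['p'],d,(r*d[...,None]-z['t'])@z['R']
E
python3 - <<'E'
from h import *
for n in ('scene','top'): 
    p,d,c=snap(n,n+'0'); print(n,(-c['R'].T@c['t']).round(3),c['R'].round(2).tolist())
s=get_state(); print({k:s[k] for k in('t','eef_pos','ee_rot','force','width')})
a=[cv2.imread(f'pics/{n}0.png') for n in('scene','top')]
cv2.imwrite('pics/both.png',cv2.resize(np.vstack(a),None,fx=.78,fy=.78))
E
```

```text
pics
scene [1.418 1.012 1.118] [[-0.74, 0.67, -0.0], [0.41, 0.44, -0.8], [-0.54, -0.59, -0.6]]
top [ 0.346 -0.002  1.527] [[0.01, -1.0, -0.01], [-0.99, -0.01, -0.12], [0.12, 0.01, -0.99]]
{'t': 0.1, 'eef_pos': array([ 0.26443498, -0.62058343,  0.22571513]), 'ee_rot': array([ 3.14011120e+00, -1.39005351e-04, -2.73884526e+00]), 'force': array([0.91375213, 0.72397098, 0.00423437]), 'width': 0.08775435203153899}
```

View pics/both.png

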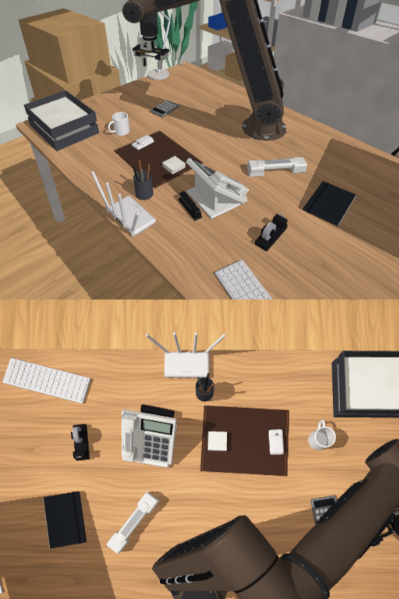

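View pics/top0.png

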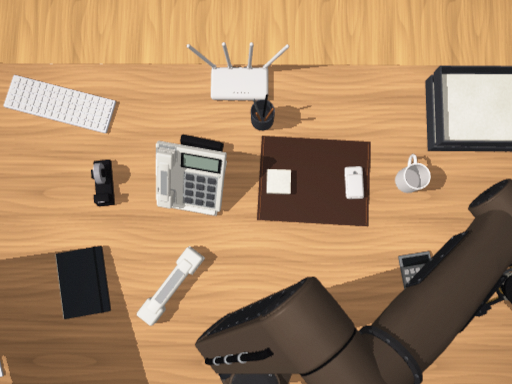

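Candidates for the handset: the one on the phone at top (164,177), and the longer loose one on the desk at (170,287). The one on the phone is the smaller and is hung on the hook, so that is my choice. The phone's user side faces the robot. The pad is at (315,180), with the notes at (279,181) and the mouse at (354,182). The stapler is just behind the phone at (202,142).

```bash
python3 - <<'E'
from h import *
p,d,X=cloud('top0')
for n,(u,v) in dict(phone=(190,177),hs=(164,177),big=(170,287),pad=(315,180),notes=(279,181),mouse=(354,182),stap=(202,142),pot=(262,115),tape=(103,183)).items(): print(n,X[v,u].round(3))
hsv=cv2.cvtColor(p,cv2.COLOR_RGB2HSV)
# pad: dark brown
m=((hsv[...,2]<85)&(X[...,2]<.02)).astype(np.uint8); m[:, :240]=0; m[:,385:]=0; m[:130]=0; m[228:]=0
m=cv2.morphologyEx(m,cv2.MORPH_CLOSE,np.ones((41,41)))
c=max(cv2.findContours(m,0,2)[0],key=cv2.contourArea); r=cv2.minAreaRect(c)
for q in cv2.boxPoints(r).astype(int): print('padc',q,X[min(q[1],383),q[0]].round(3))
# phone face plane by RANSAC-ish over region
S=X[145:215,150:230].reshape(-1,3); S=S[S[:,2]>.02]
best=0;rng=np.random.default_rng(0)
for i in range(500):
    a=S[rng.choice(len(S),3,False)]; n=np.cross(a[1]-a[0],a[2]-a[0]); n/=np.linalg.norm(n)+1e-9
    if n[2]<0:n=-n
    if abs(n[2]-.707)>.1: continue
    k=(abs((S-a[0])@n)<.0025)
    if k.sum()>best: best=k.sum();K=k
C=S[K].mean(0); n=np.linalg.svd(S[K]-C)[2][2]; n*=np.sign(n[2]); print('face',C,n,best,len(S),'yaw',np.degrees(np.arctan2(-n[1],-n[0])))
E
python3 - <<'E'
import cv2
a=cv2.imread('pics/top0.png')[130:225,140:240]; b=cv2.imread('pics/scene0.png')
cv2.imwrite('pics/c1.png',cv2.hconcat([cv2.resize(a,(400,380)),cv2.resize(b[190:290,230:330],(380,380),interpolation=2)]))
E
```

```text
phone [0.568 0.203 0.117]
hs [0.563 0.277 0.146]
big [0.234 0.266 0.05 ]
pad [ 0.579 -0.189  0.004]
notes [ 0.572 -0.07   0.026]
mouse [ 0.569 -0.309  0.034]
stap [0.693 0.178 0.047]
pot [ 0.794 -0.014  0.01 ]
tape [0.562 0.501 0.017]
padc [256 219] [ 0.451  0.003 -0.001]
padc [261 135] [ 0.728 -0.012  0.003]
padc [371 142] [ 0.708 -0.374  0.002]
padc [366 225] [ 0.434 -0.353  0.001]
face [0.56562723 0.19001697 0.10914336] [-0.69441609  0.12241307  0.70908486] 1738 4367 yaw -9.997501309780516
```

View pics/c1.png

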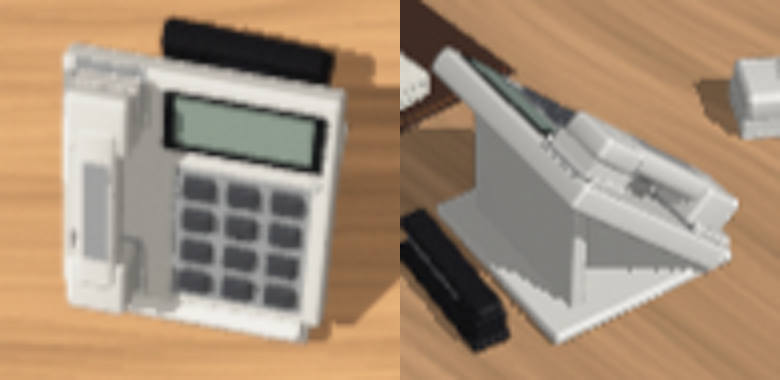

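The crop confirms it: the handset lies in the left lane of the phone (crop x≈100) and the 3x4 keypad is at crop (200–290, 185–295). The phone is yawed about -10°. Next I move above it for a close wrist view.

>>> servo_tool(moves=[{"dx": 0.01, "dy": 0.05, "dz": 0.012, "roll": -3, "jaw": 1}, {"dx": 0.02, "dy": 0.055, "dz": 0.012, "roll": -3, "jaw": 1}, {"dx": 0.02, "dy": 0.055, "dz": 0.012, "roll": -3, "jaw": 1}, {"dx": 0.02, "dy": 0.055, "dz": 0.012, "roll": -3, "jaw": 1}, {"dx": 0.02, "dy": 0.055, "dz": 0.012, "roll": -3, "jaw": 1}, {"dx": 0.02, "dy": 0.055, "dz": 0.012, "roll": -3, "jaw": 1}, {"dx": 0.02, "dy": 0.055, "dz": 0.01, "roll": -3, "jaw": 1}, {"dx": 0.02, "dy": 0.055, "dz": 0.01, "roll": -3, "jaw": 1}, {"dx": 0.02, "dy": 0.055, "dz": 0.01, "roll": -3, "jaw": 1}, {"dx": 0.02, "dy": 0.055, "dz": 0.01, "roll": -3, "jaw": 1}])

```text
t: 1.35
eef_pos: [0.4546, -0.074, 0.339]
ee_rot: [3.141, 0.0, 3.019]
force: [0.3, -0.7, -0.7]
width: 0.0874
gripper_force: 0.0
```

>>> servo_tool(moves=[{"dx": 0.01, "dy": 0.055, "roll": -3, "jaw": 1}, {"dx": 0.01, "dy": 0.055, "roll": 0, "jaw": 1}, {"dx": 0.01, "dy": 0.055, "jaw": 1}, {"dx": 0.01, "dy": 0.055, "jaw": 1}, {"dx": 0.01, "dy": 0.04, "jaw": 1}, {"dx": 0, "dy": 0.03, "jaw": 1}, {"dx": 0, "dy": 0.02, "jaw": 1}, {"dx": 0, "dy": 0, "jaw": 1}, {"jaw": 1}, {"jaw": 1}])

```text
$.moves[0]: bad value
```

Run:
```python
from h import *
s=get_state(); print({k:np.round(s[k],4) for k in('t','q','eef_pos','ee_rot','force','width')})
p,d,c=snap('wrist','w1'); print((-c['R'].T@c['t']).round(3),c['R'].round(2).tolist())
```

```text
{'t': np.float64(1.35), 'q': array([ 2.6800e-01, -6.2600e-02, -2.4080e-01, -1.0000e-04, -1.3922e+00,
       -1.9611e+00]), 'eef_pos': array([ 0.4546, -0.074 ,  0.339 ]), 'ee_rot': array([3.1413e+00, 4.0000e-04, 3.0193e+00]), 'force': array([ 0.3113, -0.687 , -0.6842]), 'width': np.float64(0.0874)}
[ 0.37  -0.065  0.497] [[0.12, 0.99, 0.0], [0.94, -0.12, 0.31], [0.31, -0.04, -0.95]]
```

View pics/w1.png

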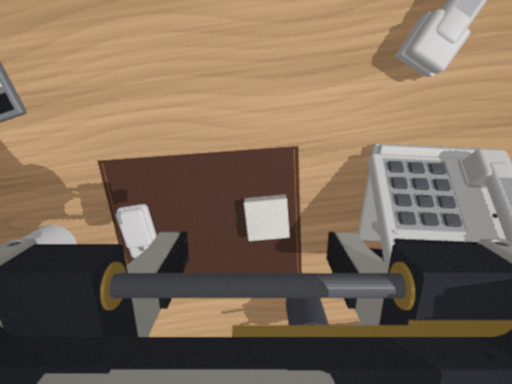

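The wrist picture shows the pad with the mouse at (136,230) and the notes at (267,218). The phone is at the right: keypad around (422,193) and handset at the (500,180) edge. I need to move 0.27 m further in y.

>>> servo_tool(moves=[{"dx": 0, "dy": 0.05, "dz": 0.01, "roll": -3, "jaw": 1}, {"dx": 0, "dy": 0.05, "dz": 0.01, "roll": 0, "jaw": 1}, {"dx": 0, "dy": 0.05, "dz": 0.01, "roll": 0, "jaw": 1}, {"dx": 0, "dy": 0.05, "dz": 0, "roll": 0, "jaw": 1}, {"dx": 0, "dy": 0.04, "dz": 0, "roll": 0, "jaw": 1}, {"dx": 0, "dy": 0.03, "dz": 0, "roll": 0, "jaw": 1}, {"dx": 0, "dy": 0.01, "dz": 0, "roll": 0, "jaw": 1}, {"dx": 0, "dy": 0, "dz": 0, "roll": 0, "jaw": 1}, {"dx": 0, "dy": 0, "dz": 0, "roll": 0, "jaw": 1}, {"dx": 0, "dy": 0, "dz": 0, "roll": 0, "jaw": 1}])

```text
t: 2.65
eef_pos: [0.4546, 0.2031, 0.3688]
ee_rot: [3.141, 0.0, 2.967]
force: [-0.5, -0.3, 0.8]
width: 0.0876
gripper_force: 0.0
```

Run:
```python
from h import *
s=get_state(); print({k:np.round(s[k],4) for k in('t','q','eef_pos','ee_rot','force','width')})
p,d,c=snap('wrist','w2'); print((-c['R'].T@c['t']).round(3))
```

```text
{'t': np.float64(2.65), 'q': array([ 8.1570e-01, -1.9000e-03, -1.1770e-01,  0.0000e+00, -1.4546e+00,
       -2.5607e+00]), 'eef_pos': array([0.4546, 0.2031, 0.3688]), 'ee_rot': array([3.1413e+00, 2.0000e-04, 2.9674e+00]), 'force': array([-0.5196, -0.3015,  0.8072]), 'width': np.float64(0.0876)}
[0.371 0.217 0.527]
```

View pics/w2.png

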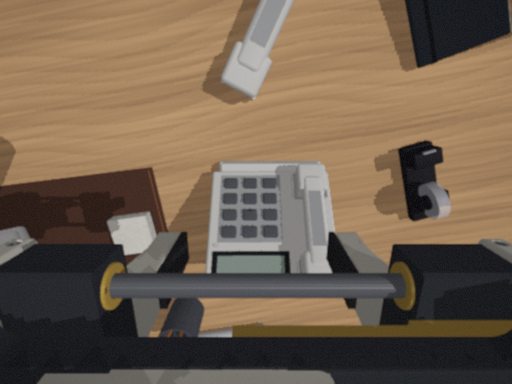

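The wrist view shows the phone. Its keys are at columns 230/250/270 and rows 183–233, with the top row nearest the display, i.e. the lower image rows. The 3 key is at (229,233). The handset runs from (309,180) to (318,260).

```bash
cat > m.py <<'E'
from h import *
def keys(f,box,thr=110):
    p,d,X=cloud(f); x0,x1,y0,y1=box
    hsv=cv2.cvtColor(p,cv2.COLOR_RGB2HSV); s=np.zeros(d.shape,np.uint8)
    s[y0:y1,x0:x1]=(hsv[y0:y1,x0:x1,2]<thr)*255
    n,l,st,ce=cv2.connectedComponentsWithStats(s)
    out=[]
    for i in range(1,n):
        if st[i,4]>80: 
            P=X[l==i]; out.append(np.r_[ce[i],st[i,4],np.median(P,0)])
    return np.array(out)
E
python3 - <<'E'
from m import *
k=keys('w2',(215,284,170,243)); print(k.round(4))
p,d,X=cloud('w2')
if len(k)==12:
    P=k[:,3:]; C=P.mean(0); V=np.linalg.svd(P-C)[2]; n=V[2]*np.sign(V[2][2]); print('C',C,'n',n,'yaw',np.degrees(np.arctan2(-n[1],-n[0])))
    yaw=np.arctan2(-n[1],-n[0])
E
```

```text
[[2.700157e+02 1.824712e+02 1.910000e+02 5.049000e-01 2.168000e-01
  5.100000e-02]
 [2.301613e+02 1.829355e+02 1.550000e+02 4.930000e-01 1.475000e-01
  5.210000e-02]
 [2.491677e+02 1.828710e+02 1.550000e+02 4.988000e-01 1.806000e-01
  5.200000e-02]
 [2.292089e+02 1.979684e+02 1.580000e+02 5.138000e-01 1.436000e-01
  7.300000e-02]
 [2.488834e+02 1.979632e+02 1.630000e+02 5.198000e-01 1.768000e-01
  7.260000e-02]
 [2.686566e+02 1.978976e+02 1.660000e+02 5.255000e-01 2.101000e-01
  7.260000e-02]
 [2.287062e+02 2.142712e+02 1.770000e+02 5.348000e-01 1.406000e-01
  9.410000e-02]
 [2.488045e+02 2.142291e+02 1.790000e+02 5.406000e-01 1.732000e-01
  9.400000e-02]
 [2.687753e+02 2.141854e+02 1.780000e+02 5.463000e-01 2.060000e-01
  9.370000e-02]
 [2.277202e+02 2.311554e+02 1.930000e+02 5.556000e-01 1.365000e-01
  1.142000e-01]
 [2.484410e+02 2.310821e+02 1.950000e+02 5.616000e-01 1.694000e-01
  1.146000e-01]
 [2.692549e+02 2.309412e+02 2.040000e+02 5.673000e-01 2.027000e-01
  1.140000e-01]]
C [0.53016348 0.17531917 0.08316186] n [-0.68993474  0.12617042  0.71279105] yaw -10.363337104448343
```

Run:
```python
from h import *
psi=np.radians(-10.1); C=np.array([.5302,.1753,.0832])
Rz=np.array([[np.cos(psi),-np.sin(psi),0],[np.sin(psi),np.cos(psi),0],[0,0,1]])
U=Rz@[.7071,0,.7071];N=Rz@[-.7071,0,.7071];Y=Rz@[0,1,0]
for f in('w2','top0'):
    p,d,X=cloud(f); D=X-C; u=D@U;n=D@N+.006;y=D@Y
    R=(y>.05)&(y<.18)&(abs(u)<.2)&(d>.1)
    print(f)
    for a in np.arange(-.09,.16,.01):
        r=R&(abs(u-a)<.005)
        m=r&(n>.032)&(n<.06)
        if m.sum()>3: print(round(a,3),m.sum(),'y',np.percentile(y[m],[3,97]).round(4),'n',np.percentile(n[m],[10,50,90]).round(4))
    F=(abs(n)<.004)&(abs(y)<.3)&(abs(u)<.2); print('face y',np.percentile(y[F],[.5,99.5]),'u',np.percentile(u[F],[.5,99.5]))
```

```text
w2
-0.06 113 y [0.0822 0.1248] n [0.0381 0.0397 0.0408]
-0.05 150 y [0.0806 0.125 ] n [0.0383 0.0397 0.0408]
-0.04 144 y [0.0805 0.1254] n [0.0382 0.0397 0.0409]
-0.03 148 y [0.0813 0.1252] n [0.0384 0.0404 0.0421]
-0.02 166 y [0.0817 0.1252] n [0.0362 0.0404 0.0421]
-0.01 116 y [0.0877 0.1186] n [0.039  0.0411 0.0424]
-0.0 124 y [0.0879 0.1191] n [0.0377 0.0411 0.0424]
0.01 124 y [0.0877 0.1187] n [0.038  0.0411 0.0422]
0.02 133 y [0.0873 0.1187] n [0.0363 0.0409 0.0424]
0.03 129 y [0.088 0.119] n [0.0377 0.0408 0.0422]
0.04 137 y [0.0878 0.1188] n [0.0374 0.0406 0.0419]
0.05 136 y [0.088  0.1187] n [0.0373 0.0406 0.042 ]
0.06 146 y [0.088  0.1178] n [0.0378 0.0407 0.0419]
0.07 133 y [0.0882 0.1165] n [0.038  0.0405 0.0418]
0.08 135 y [0.0884 0.1141] n [0.0377 0.0403 0.0417]
0.09 156 y [0.0818 0.1124] n [0.0363 0.0398 0.0411]
0.1 160 y [0.0813 0.1114] n [0.0366 0.0394 0.0407]
0.11 197 y [0.0818 0.1152] n [0.0362 0.0379 0.039 ]
0.12 33 y [0.0823 0.1164] n [0.0362 0.0375 0.0393]
face y [-0.28420474  0.2820336 ] u [-0.1169095   0.10911116]
top0
-0.06 24 y [0.0837 0.1271] n [0.0342 0.03
[... 394 characters left out ...]
218] n [0.0368 0.0412 0.0443]
0.03 34 y [0.0907 0.12  ] n [0.0363 0.042  0.0443]
0.04 26 y [0.0907 0.1203] n [0.0372 0.041  0.0441]
0.05 32 y [0.0903 0.1207] n [0.0377 0.0406 0.0427]
0.06 34 y [0.0894 0.1209] n [0.0372 0.0405 0.0434]
0.07 30 y [0.0905 0.1205] n [0.0367 0.0403 0.0421]
0.08 32 y [0.0897 0.1212] n [0.0359 0.0394 0.0427]
0.09 41 y [0.0863 0.1262] n [0.0358 0.0397 0.0428]
0.1 45 y [0.0837 0.1271] n [0.0351 0.0388 0.0424]
0.11 44 y [0.0847 0.1269] n [0.0356 0.038  0.0404]
0.12 46 y [0.0844 0.1272] n [0.0348 0.0383 0.0402]
0.13 53 y [0.0851 0.1267] n [0.0333 0.037  0.0396]
0.14 9 y [0.0934 0.1258] n [0.0336 0.0356 0.0374]
face y [-0.28723273  0.28090962] u [-0.12145015  0.14281031]
```

>>> servo_tool(moves=[{"dx": 0.0335, "dy": 0.0245, "dz": 0, "roll": 0, "jaw": 1}, {"dx": 0.034, "dy": 0.0245, "dz": 0, "roll": 0, "jaw": 1}, {"dx": 0.034, "dy": 0.0243, "dz": -0.02, "roll": 0, "jaw": 1}, {"dx": 0, "dy": 0, "dz": -0.05, "roll": 0, "jaw": 1}, {"dx": 0, "dy": 0, "dz": -0.05, "roll": 0, "jaw": 1}, {"dx": 0, "dy": 0, "dz": -0.05, "roll": 0, "jaw": 1}, {"dx": 0, "dy": 0, "dz": -0.03, "roll": 0, "jaw": 1}, {"dx": 0, "dy": 0, "dz": -0.015, "roll": 0, "jaw": 1}, {"dx": 0, "dy": 0, "dz": 0, "roll": 0, "jaw": 1}, {"dx": 0, "dy": 0, "dz": 0, "roll": 0, "jaw": 1}])

```text
t: 3.95
eef_pos: [0.5569, 0.2778, 0.1552]
ee_rot: [3.14, 0.002, 2.969]
force: [0.7, -0.3, -0.7]
width: 0.0877
gripper_force: 0.0
```

Run:
```python
from h import *
s=get_state(); print({k:np.round(s[k],4) for k in('t','q','eef_pos','ee_rot','force','width')})
p,d,c=snap('wrist','w3'); p2,_,_=snap('scene','s3')
cv2.imwrite('pics/c3.png',cv2.hconcat([cv2.resize(p[:,:,::-1],(460,345)),cv2.resize(p2[130:290,190:348,::-1],(340,345),interpolation=2)]))
```

```text
{'t': np.float64(3.95), 'q': array([ 7.7630e-01,  3.2470e-01, -2.0890e-01,  5.0000e-04, -1.0348e+00,
       -2.5203e+00]), 'eef_pos': array([0.5569, 0.2778, 0.1552]), 'ee_rot': array([3.1399e+00, 1.7000e-03, 2.9686e+00]), 'force': array([ 0.654 , -0.3246, -0.6915]), 'width': np.float64(0.0877)}
```

View pics/c3.png

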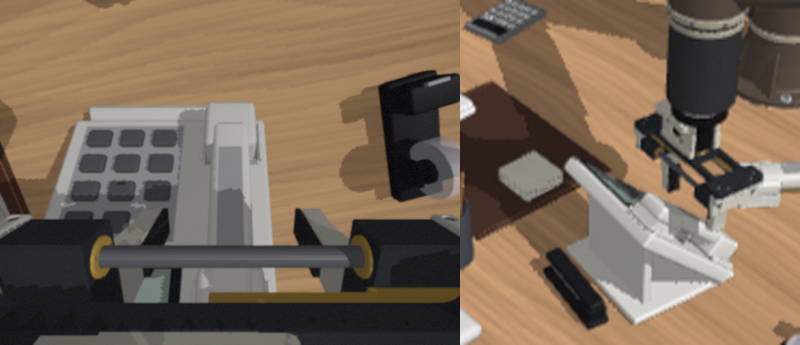

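The left half of the picture shows the handset (column ≈230) centred between the fingers (165 and 300). Nothing is touching. I descend and close lightly.

>>> servo_tool(moves=[{"dx": 0, "dy": -0.001, "dz": -0.015, "roll": 0, "jaw": 1}, {"dx": 0, "dy": 0, "dz": -0.012, "roll": 0, "jaw": 1}, {"dx": 0, "dy": 0, "dz": -0.01, "roll": 0, "jaw": 1}, {"dx": 0, "dy": 0, "dz": 0, "roll": 0, "jaw": 0.55}, {"dx": 0, "dy": 0, "dz": 0, "roll": 0, "jaw": 0.5}, {"dx": 0, "dy": 0, "dz": 0, "roll": 0, "jaw": 0.45}, {"dx": 0, "dy": 0, "dz": 0, "roll": 0, "jaw": 0.3}, {"dx": 0, "dy": 0, "dz": 0, "roll": 0, "jaw": 0.2}, {"dx": 0, "dy": 0, "dz": 0, "roll": 0, "jaw": 0.2}, {"dx": 0, "dy": 0, "dz": 0, "roll": 0, "jaw": 0.2}], newtons=5)

```text
t: 5.3
eef_pos: [0.5561, 0.2764, 0.1167]
ee_rot: [3.141, 0.0, 2.968]
force: [0.5, 0.2, 0.6]
width: 0.034
gripper_force: 5.0
```

>>> servo_tool(moves=[{"dx": 0, "dy": 0, "dz": 0, "roll": 0, "jaw": 0.2}, {"dx": 0, "dy": 0, "dz": 0, "roll": 0, "jaw": 0.2}, {"dx": 0.0007, "dy": -0.0001, "dz": 0.0007, "roll": 0, "jaw": 0.2}, {"dx": 0.0007, "dy": -0.0001, "dz": 0.0007, "roll": 0, "jaw": 0.2}, {"dx": 0.0007, "dy": -0.0002, "dz": 0.0007, "roll": 0, "jaw": 0.2}, {"dx": 0.0007, "dy": -0.0001, "dz": 0.0007, "roll": 0, "jaw": 0.2}, {"dx": 0.0007, "dy": -0.0001, "dz": 0.0007, "roll": 0, "jaw": 0.2}, {"dx": 0.0007, "dy": -0.0001, "dz": 0.0007, "roll": 0, "jaw": 0.2}, {"dx": 0, "dy": 0, "dz": 0, "roll": 0, "jaw": 0.2}, {"dx": 0, "dy": 0, "dz": 0, "roll": 0, "jaw": 0.2}], newtons=20)

```text
t: 6.55
eef_pos: [0.5604, 0.2756, 0.1209]
ee_rot: [3.142, 0.0, 2.968]
force: [-0.0, 0.2, -2.1]
width: 0.0339
gripper_force: 20.0
```

Free slide, with only the weight showing on the wrist. I continue 16 mm along the face, then move away along the normal.

>>> servo_tool(moves=[{"dx": 0.0014, "dy": -0.0002, "dz": 0.0014, "roll": 0, "jaw": 0.2}, {"dx": 0.0014, "dy": -0.0003, "dz": 0.0014, "roll": 0, "jaw": 0.2}, {"dx": 0.0014, "dy": -0.0002, "dz": 0.0014, "roll": 0, "jaw": 0.2}, {"dx": 0.0014, "dy": -0.0003, "dz": 0.0014, "roll": 0, "jaw": 0.2}, {"dx": 0.0014, "dy": -0.0002, "dz": 0.0014, "roll": 0, "jaw": 0.2}, {"dx": 0.0014, "dy": -0.0003, "dz": 0.0014, "roll": 0, "jaw": 0.2}, {"dx": 0.0014, "dy": -0.0002, "dz": 0.0014, "roll": 0, "jaw": 0.2}, {"dx": 0.0014, "dy": -0.0003, "dz": 0.0014, "roll": 0, "jaw": 0.2}, {"dx": 0, "dy": 0, "dz": 0, "roll": 0, "jaw": 0.2}, {"dx": 0, "dy": 0, "dz": 0, "roll": 0, "jaw": 0.2}])

```text
t: 7.8
eef_pos: [0.5716, 0.2737, 0.1321]
ee_rot: [3.141, 0.0, 2.968]
force: [0.3, -0.4, -2.0]
width: 0.0336
gripper_force: 20.0
```

>>> servo_tool(moves=[{"dx": -0.0035, "dy": 0.0006, "dz": 0.0035, "roll": 0, "jaw": 0.2}, {"dx": -0.0035, "dy": 0.0006, "dz": 0.0035, "roll": 0, "jaw": 0.2}, {"dx": -0.007, "dy": 0.0012, "dz": 0.007, "roll": 0, "jaw": 0.2}, {"dx": -0.007, "dy": 0.0012, "dz": 0.01, "roll": 0, "jaw": 0.2}, {"dx": 0, "dy": 0, "dz": 0.03, "roll": 0, "jaw": 0.2}, {"dx": 0, "dy": 0, "dz": 0.04, "roll": 0, "jaw": 0.2}, {"dx": 0, "dy": 0, "dz": 0.04, "roll": 0, "jaw": 0.2}, {"dx": 0, "dy": 0, "dz": 0.02, "roll": 0, "jaw": 0.2}, {"dx": 0, "dy": 0, "dz": 0, "roll": 0, "jaw": 0.2}, {"dx": 0, "dy": 0, "dz": 0, "roll": 0, "jaw": 0.2}])

```text
t: 9.05
eef_pos: [0.5497, 0.277, 0.285]
ee_rot: [-3.141, -0.001, 2.968]
force: [0.0, 0.7, -3.5]
width: 0.034
gripper_force: 20.0
```

Run:
```python
from m import *
s=get_state(); print({k:np.round(s[k],4) for k in('t','q','eef_pos','ee_rot','force','width')})
p,d,c=snap('wrist','w4'); p2,_,_=snap('scene','s4')
cv2.imwrite('pics/c4.png',cv2.hconcat([cv2.resize(p[:,:,::-1],(460,345)),cv2.resize(p2[100:290,160:348,::-1],(340,345),interpolation=2)]))
```

```text
{'t': np.float64(9.05), 'q': array([ 7.8330e-01,  2.3140e-01, -3.3100e-02, -6.0000e-04, -1.3075e+00,
       -2.5271e+00]), 'eef_pos': array([0.5497, 0.277 , 0.285 ]), 'ee_rot': array([-3.1409e+00, -1.1000e-03,  2.9684e+00]), 'force': array([ 0.043 ,  0.682 , -3.4612]), 'width': np.float64(0.034)}
```

View pics/c4.png

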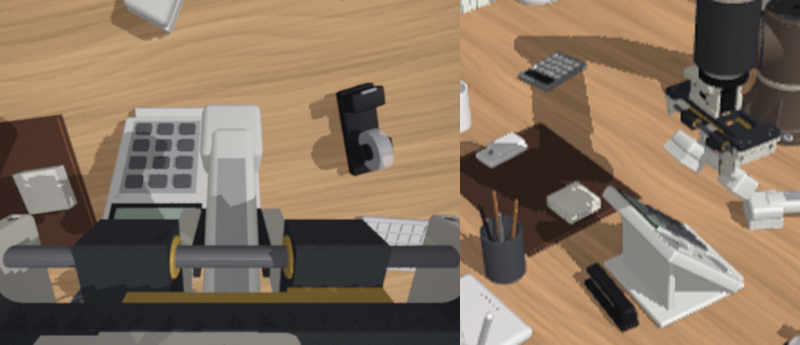

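The handset is free of the hook, held at 45°, and the phone stayed in place. Next I carry it to the free middle of the pad, between the notes and the mouse.

>>> servo_tool(moves=[{"dx": -0.002, "dy": -0.03, "dz": 0.005, "roll": 1, "jaw": 0.2}, {"dx": -0.002, "dy": -0.05, "dz": 0.005, "roll": 1, "jaw": 0.2}, {"dx": -0.002, "dy": -0.058, "dz": 0, "roll": 1, "jaw": 0.2}, {"dx": -0.002, "dy": -0.058, "dz": 0, "roll": 1, "jaw": 0.2}, {"dx": -0.002, "dy": -0.058, "dz": 0, "roll": 1, "jaw": 0.2}, {"dx": -0.002, "dy": -0.058, "dz": 0, "roll": 1, "jaw": 0.2}, {"dx": -0.002, "dy": -0.058, "dz": 0, "roll": 1, "jaw": 0.2}, {"dx": -0.002, "dy": -0.05, "dz": 0, "roll": 0, "jaw": 0.2}, {"dx": -0.002, "dy": -0.03, "dz": 0, "roll": 0, "jaw": 0.2}, {"dx": -0.002, "dy": -0.017, "dz": 0, "roll": 0, "jaw": 0.2}])

```text
t: 10.4
eef_pos: [0.5298, -0.1912, 0.2949]
ee_rot: [-3.142, -0.002, 3.089]
force: [1.0, -0.7, -2.8]
width: 0.0338
gripper_force: 20.0
```

>>> servo_tool(moves=[{"dx": 0, "dy": 0, "dz": -0.03, "roll": 0, "jaw": 0.2}, {"dx": 0, "dy": 0, "dz": -0.05, "roll": 0, "jaw": 0.2}, {"dx": 0, "dy": 0, "dz": -0.05, "roll": 0, "jaw": 0.2}, {"dx": 0, "dy": 0, "dz": -0.035, "roll": 0, "jaw": 0.2}, {"dx": 0, "dy": 0, "dz": -0.015, "roll": 0, "jaw": 0.2}, {"dx": 0, "dy": 0, "dz": 0, "roll": 0, "jaw": 0.2}, {"dx": 0, "dy": 0, "dz": 0, "roll": 0, "jaw": 0.2}, {"dx": 0, "dy": 0, "dz": 0, "roll": 0, "jaw": 0.2}, {"dx": 0, "dy": 0, "dz": 0, "roll": 0, "jaw": 0.2}, {"dx": 0, "dy": 0, "dz": 0, "roll": 0, "jaw": 0.2}], newtons=8)

```text
t: 11.65
eef_pos: [0.5306, -0.1898, 0.1164]
ee_rot: [3.142, 0.001, 3.091]
force: [0.0, -0.2, -2.5]
width: 0.034
gripper_force: 8.0
```

Run:
```python
from m import *
s=get_state(); print({k:np.round(s[k],4) for k in('t','q','eef_pos','ee_rot','force','width')})
p,d,c=snap('wrist','w5'); p2,_,_=snap('scene','s5')
cv2.imwrite('pics/c5.png',cv2.hconcat([cv2.resize(p[:,:,::-1],(460,345)),cv2.resize(p2[100:290,110:298,::-1],(340,345),interpolation=2)]))
```

```text
{'t': np.float64(11.65), 'q': array([ 0.0038,  0.274 , -0.3839,  0.    , -0.9121, -1.6256]), 'eef_pos': array([ 0.5306, -0.1898,  0.1164]), 'ee_rot': array([3.1416e+00, 8.0000e-04, 3.0906e+00]), 'force': array([ 0.0336, -0.202 , -2.4622]), 'width': np.float64(0.034)}
```

View pics/c5.png

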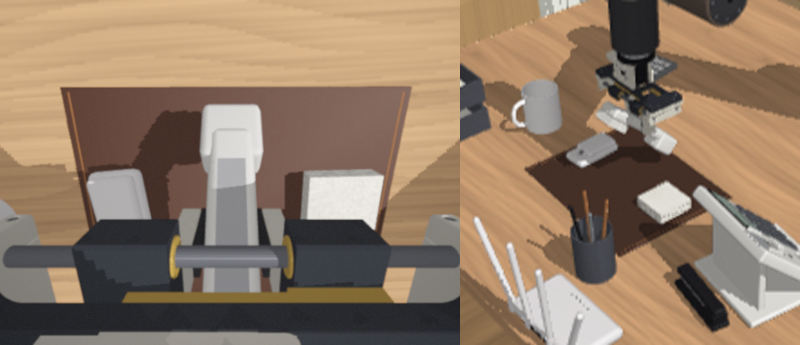

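The handset is centred between the mouse (left, column 120) and the notes (right, column 340), with its mouth end down at (230,140). I lower it until it touches.

>>> servo_tool(moves=[{"dx": 0, "dy": 0, "dz": -0.008, "roll": 0, "jaw": 0.2}, {"dx": 0, "dy": 0, "dz": -0.008, "roll": 0, "jaw": 0.2}, {"dx": 0, "dy": 0, "dz": -0.005, "roll": 0, "jaw": 0.2}, {"dx": 0, "dy": 0, "dz": -0.003, "roll": 0, "jaw": 0.2}, {"dx": 0, "dy": 0, "dz": -0.003, "roll": 0, "jaw": 0.2}, {"dx": 0, "dy": 0, "dz": -0.003, "roll": 0, "jaw": 0.2}, {"dx": 0.001, "dy": 0, "dz": -0.002, "roll": 0, "jaw": 0.2}, {"dx": 0.002, "dy": 0, "dz": -0.002, "roll": 0, "jaw": 0.2}, {"dx": 0, "dy": 0, "dz": 0, "roll": 0, "jaw": 0.2}, {"dx": 0, "dy": 0, "dz": 0, "roll": 0, "jaw": 0.2}], newtons=6)

```text
t: 13.0
eef_pos: [0.5341, -0.1898, 0.0824]
ee_rot: [-3.142, 0.001, 3.091]
force: [1.8, -0.4, 3.5]
width: 0.0341
gripper_force: 6.0
```

>>> servo_tool(moves=[{"dx": 0.0045, "dy": 0, "dz": -0.0033, "roll": 0, "jaw": 0.2}, {"dx": 0.0045, "dy": 0, "dz": -0.0034, "roll": 0, "jaw": 0.2}, {"dx": 0.004, "dy": 0, "dz": -0.0037, "roll": 0, "jaw": 0.2}, {"dx": 0.004, "dy": 0, "dz": -0.0038, "roll": 0, "jaw": 0.2}, {"dx": 0.0036, "dy": 0, "dz": -0.0041, "roll": 0, "jaw": 0.2}, {"dx": 0.0036, "dy": 0, "dz": -0.0041, "roll": 0, "jaw": 0.2}, {"dx": 0.0031, "dy": 0, "dz": -0.0044, "roll": 0, "jaw": 0.2}, {"dx": 0.0031, "dy": 0, "dz": -0.0045, "roll": 0, "jaw": 0.2}, {"dx": 0, "dy": 0, "dz": 0, "roll": 0, "jaw": 0.2}, {"dx": 0, "dy": 0, "dz": 0, "roll": 0, "jaw": 0.2}], newtons=5)

```text
t: 14.25
eef_pos: [0.5638, -0.1897, 0.0506]
ee_rot: [3.142, -0.0, 3.09]
force: [0.2, 0.5, -2.4]
width: 0.0339
gripper_force: 5.0
```

Run:
```python
from m import *
p,d,c=snap('wrist','w6'); p2,_,_=snap('scene','s6')
cv2.imwrite('pics/c6.png',cv2.hconcat([cv2.resize(p[:,:,::-1],(300,225)),cv2.resize(p2[140:250,150:300,::-1],(460,337),interpolation=2)[:225*1+0] if 0 else cv2.resize(p2[150:240,160:280,::-1],(300,225),interpolation=2)]))
# handset slope from wrist cloud: white points at y~-.19
p,d,X=cloud('w6'); m=(abs(X[...,1]+.19)<.008)&(X[...,2]>.015)&(X[...,0]<.6)&(d>.12)
for a in np.arange(.46,.6,.01):
    q=m&(abs(X[...,0]-a)<.005)
    if q.sum()>5: print(round(a,3),np.percentile(X[...,2][q],[10,50,90]).round(4))
```

```text
0.46 [0.0355 0.0363 0.0374]
0.47 [0.0397 0.042  0.0434]
0.48 [0.0434 0.0448 0.0462]
0.49 [0.0462 0.0482 0.0509]
0.5 [0.0512 0.0525 0.0539]
0.51 [0.0539 0.0553 0.0568]
0.52 [0.0572 0.0585 0.0598]
0.53 [0.06   0.0613 0.0627]
0.54 [0.0628 0.0642 0.0656]
0.55 [0.0657 0.067  0.0683]
0.56 [0.0685 0.0698 0.0711]
0.57 [0.0709 0.0717 0.0725]
0.58 [0.0758 0.0765 0.0774]
0.59 [0.0769 0.0783 0.0795]
```

View pics/c6.png

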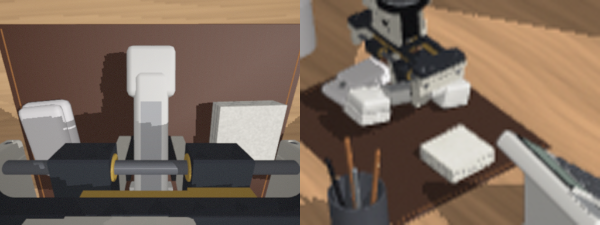

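The handset has already turned to a 16° slope. It lies between the mouse and the notes, clear of both. I lower it the rest of the way.

>>> servo_tool(moves=[{"dx": 0, "dy": 0, "dz": -0.004, "roll": 0, "jaw": 0.2}, {"dx": 0.0005, "dy": 0, "dz": -0.004, "roll": 0, "jaw": 0.2}, {"dx": 0.0005, "dy": 0, "dz": -0.004, "roll": 0, "jaw": 0.2}, {"dx": 0.0005, "dy": 0, "dz": -0.003, "roll": 0, "jaw": 0.2}, {"dx": 0.0005, "dy": 0, "dz": -0.003, "roll": 0, "jaw": 0.2}, {"dx": 0.0005, "dy": 0, "dz": -0.002, "roll": 0, "jaw": 0.2}, {"dx": 0, "dy": 0, "dz": -0.002, "roll": 0, "jaw": 0.2}, {"dx": 0, "dy": 0, "dz": -0.001, "roll": 0, "jaw": 0.2}, {"dx": 0, "dy": 0, "dz": 0, "roll": 0, "jaw": 0.2}, {"dx": 0, "dy": 0, "dz": 0, "roll": 0, "jaw": 0.2}], newtons=4)

```text
t: 15.6
eef_pos: [0.5663, -0.1897, 0.0277]
ee_rot: [3.142, -0.0, 3.091]
force: [-0.4, 0.9, -2.2]
width: 0.0341
gripper_force: 4.0
```

Run:
```python
from m import *
snap('wrist','w7')
p,d,X=cloud('w7'); m=(abs(X[...,1]+.19)<.008)&(X[...,2]>.015)&(X[...,0]<.6)&(d>.12)
for a in np.arange(.46,.6,.02):
    q=m&(abs(X[...,0]-a)<.005)
    if q.sum()>5: print(round(a,3),np.percentile(X[...,2][q],[10,50,90]).round(4))
```

```text
0.46 [0.0356 0.0367 0.0387]
0.48 [0.0405 0.0412 0.0421]
0.5 [0.0432 0.044  0.0448]
0.52 [0.044  0.0449 0.0457]
0.54 [0.0451 0.0458 0.0465]
0.56 [0.0458 0.0465 0.0472]
```

>>> servo_tool(moves=[{"dx": 0, "dy": 0, "dz": -0.001, "roll": 0, "jaw": 0.2}, {"dx": 0, "dy": 0, "dz": -0.001, "roll": 0, "jaw": 0.2}, {"dx": 0, "dy": 0, "dz": -0.001, "roll": 0, "jaw": 0.2}, {"dx": 0, "dy": 0, "dz": -0.0005, "roll": 0, "jaw": 0.2}, {"dx": 0, "dy": 0, "dz": 0, "roll": 0, "jaw": 0.2}, {"dx": 0, "dy": 0, "dz": 0, "roll": 0, "jaw": 0.5}, {"dx": 0, "dy": 0, "dz": 0, "roll": 0, "jaw": 0.6}, {"dx": 0, "dy": 0, "dz": 0, "roll": 0, "jaw": 0.6}, {"dx": 0, "dy": 0, "dz": 0, "roll": 0, "jaw": 0.6}, {"dx": 0, "dy": 0, "dz": 0, "roll": 0, "jaw": 0.6}])

```text
t: 16.9
eef_pos: [0.5664, -0.1898, 0.0242]
ee_rot: [3.142, 0.0, 3.091]
force: [-0.4, -0.4, 0.4]
width: 0.0527
gripper_force: 0.0
```

>>> servo_tool(moves=[{"dx": 0, "dy": 0, "dz": 0.02, "roll": 0, "jaw": 0.6}, {"dx": 0, "dy": 0, "dz": 0.04, "roll": 0, "jaw": 0.6}, {"dx": 0, "dy": 0, "dz": 0.05, "roll": 0, "jaw": 0.6}, {"dx": 0, "dy": 0, "dz": 0.05, "roll": 0, "jaw": 0.3}, {"dx": -0.02, "dy": 0.04, "dz": 0.04, "roll": 0, "jaw": 0}, {"dx": -0.03, "dy": 0.05, "dz": 0.02, "roll": 0, "jaw": 0}, {"dx": -0.03, "dy": 0.05, "dz": 0.02, "roll": 0, "jaw": 0}, {"dx": -0.02, "dy": 0.05, "dz": 0.02, "roll": 0, "jaw": 0}, {"dx": 0, "dy": 0.04, "dz": 0, "roll": 0, "jaw": 0}, {"dx": 0, "dy": 0.04, "dz": 0, "roll": 0, "jaw": 0}], newtons=10)

```text
t: 18.15
eef_pos: [0.4659, 0.0817, 0.285]
ee_rot: [3.14, 0.002, 3.091]
force: [0.3, 0.1, -0.2]
width: 0.0002
gripper_force: 0.0
```

Run:
```python
from m import *
s=get_state(); print({k:np.round(s[k],4) for k in('t','q','eef_pos','ee_rot','force','width')})
snap('wrist','w8');snap('top','t8')
```

```text
{'t': np.float64(18.15), 'q': array([ 5.9100e-01, -1.8600e-02, -3.1910e-01, -1.0000e-04, -1.2682e+00,
       -2.2122e+00]), 'eef_pos': array([0.4659, 0.0817, 0.285 ]), 'ee_rot': array([3.1403e+00, 1.6000e-03, 3.0912e+00]), 'force': array([ 0.3074,  0.1032, -0.2187]), 'width': np.float64(0.0002)}
```

View pics/w8.png

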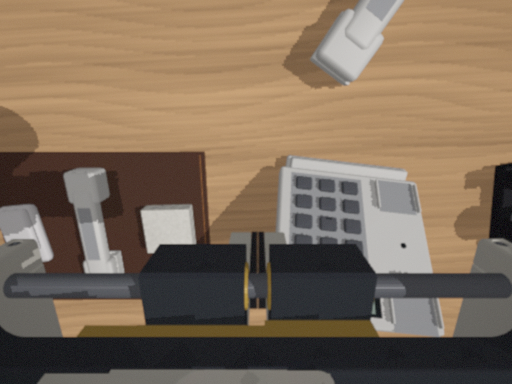

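The handset lies flat on the pad around (95,220), between the mouse and the notes. The phone's hook is empty and its keys are visible around (328,210). I re-measure the keys in a fresh view and measure the fingertip size.

>>> servo_tool(moves=[{"dx": -0.002, "dy": 0.03, "dz": 0.02, "roll": 3, "jaw": 0}, {"dx": -0.002, "dy": 0.03, "dz": 0.02, "roll": 3, "jaw": 0}, {"dx": -0.002, "dy": 0.025, "dz": 0.02, "roll": 3, "jaw": 0}, {"dx": -0.002, "dy": 0.015, "dz": 0.015, "roll": 3, "jaw": 0}, {"dx": -0.002, "dy": 0, "dz": 0.01, "roll": 1, "jaw": 0}, {"dx": 0, "dy": 0, "dz": 0, "roll": 0, "jaw": 0}, {"dx": 0, "dy": 0, "dz": 0, "roll": 0, "jaw": 0}, {"dx": 0, "dy": 0, "dz": 0, "roll": 0, "jaw": 0}, {"dx": 0, "dy": 0, "dz": 0, "roll": 0, "jaw": 0}, {"dx": 0, "dy": 0, "dz": 0, "roll": 0, "jaw": 0}])

```text
t: 19.5
eef_pos: [0.4564, 0.1801, 0.369]
ee_rot: [-3.141, -0.0, -2.966]
force: [0.2, -0.3, -0.1]
width: 0.0006
gripper_force: 0.0
```

Run:
```python
from m import *
s=get_state(); print({k:np.round(s[k],4) for k in('t','q','eef_pos','ee_rot','force','width')})
snap('wrist','w9'); p,d,X=cloud('w9')
k=keys('w9',(190,330,150,245)); print(k.round(4))
# finger tip in the tool's xy (tool yaw)
D=X-s['eef_pos']; yaw=s['ee_rot'][2]; c=np.array([-np.cos(yaw),-np.sin(yaw),0]); l=np.array([-c[1],c[0],0])
a=D@l;b=D@c
for z in np.arange(.002,.07,.006):
    m=(abs(D[...,2]-z)<.003)&(abs(a)<.09)&(abs(b)<.05)&(d>.05)
    if m.sum()>5: print('z',round(z,3),m.sum(),'close',np.percentile(a[m],[2,98]).round(4),'short',np.percentile(b[m],[2,98]).round(4))
```

```text
{'t': np.float64(19.5), 'q': array([ 0.7775, -0.0147, -0.1299, -0.    , -1.4559, -2.1727]), 'eef_pos': array([0.4564, 0.1801, 0.369 ]), 'ee_rot': array([-3.1415e+00, -2.0000e-04, -2.9659e+00]), 'force': array([ 0.2029, -0.3433, -0.0751]), 'width': np.float64(0.0006)}
[[2.350815e+02 1.732889e+02 1.350000e+02 4.922000e-01 1.472000e-01
  5.280000e-02]
 [2.533817e+02 1.796718e+02 1.310000e+02 4.981000e-01 1.800000e-01
  5.310000e-02]
 [2.713284e+02 1.859701e+02 1.340000e+02 5.038000e-01 2.134000e-01
  5.280000e-02]
 [2.302671e+02 1.877603e+02 1.460000e+02 5.136000e-01 1.435000e-01
  7.360000e-02]
 [2.489720e+02 1.940769e+02 1.430000e+02 5.191000e-01 1.760000e-01
  7.370000e-02]
 [2.675106e+02 2.005674e+02 1.410000e+02 5.249000e-01 2.096000e-01
  7.370000e-02]
 [2.250570e+02 2.029873e+02 1.580000e+02 5.342000e-01 1.397000e-01
  9.480000e-02]
 [2.443797e+02 2.094557e+02 1.580000e+02 5.399000e-01 1.728000e-01
  9.440000e-02]
 [2.636645e+02 2.158816e+02 1.520000e+02 5.457000e-01 2.060000e-01
  9.430000e-02]
 [2.196215e+02 2.191412e+02 1.770000e+02 5.552000e-01 1.362000e-01
  1.154000e-01]
 [
[... 200 characters left out ...]
e+02 5.799000e-01 1.361000e-01
  1.400000e-01]]
z 0.002 57 close [-0.0158  0.014 ] short [-0.0114 -0.0094]
z 0.008 227 close [-0.016   0.0146] short [-0.0119 -0.0095]
z 0.014 268 close [-0.0158  0.0148] short [-0.012  -0.0095]
z 0.02 204 close [-0.0155  0.013 ] short [-0.0118 -0.0046]
z 0.026 66 close [-0.0041  0.0029] short [-0.0106 -0.0094]
z 0.032 116 close [-0.006   0.0047] short [-0.0119 -0.0094]
z 0.038 118 close [-0.0054  0.004 ] short [-0.0118 -0.0094]
z 0.044 240 close [-0.0047  0.0033] short [-0.0114  0.0092]
z 0.05 44 close [-0.0047  0.0034] short [0.0017 0.0106]
z 0.062 30 close [-0.0047  0.036 ] short [-0.0139  0.0028]
z 0.068 2040 close [-0.0863  0.0848] short [-0.0396  0.003 ]
```

Fingertips closed are 31 mm wide and ±9.5 mm deep. Keys are unmoved: 3 at (.555,.136,.115), 7 at (.525,.210,.073), 0 at (.4985,.180,.0525). I align the tool with the phone and hover 15 mm off the 3 key.

>>> servo_tool(moves=[{"dx": 0.02, "dy": -0.01, "dz": -0.03, "roll": -7, "jaw": 0}, {"dx": 0.02, "dy": -0.01, "dz": -0.04, "roll": -7, "jaw": 0}, {"dx": 0.02, "dy": -0.01, "dz": -0.04, "roll": -6, "jaw": 0}, {"dx": 0.0192, "dy": -0.0102, "dz": -0.04, "roll": 0, "jaw": 0}, {"dx": 0, "dy": 0, "dz": -0.04, "roll": 0, "jaw": 0}, {"dx": 0, "dy": 0, "dz": -0.03, "roll": 0, "jaw": 0}, {"dx": 0, "dy": 0, "dz": -0.0236, "roll": 0, "jaw": 0}, {"dx": 0, "dy": 0, "dz": 0, "roll": 0, "jaw": 0}, {"dx": 0, "dy": 0, "dz": 0, "roll": 0, "jaw": 0}, {"dx": 0, "dy": 0, "dz": 0, "roll": 0, "jaw": 0}])

```text
t: 20.8
eef_pos: [0.5362, 0.1404, 0.1269]
ee_rot: [3.14, 0.002, 2.969]
force: [0.3, -0.0, 0.6]
width: 0.0004
gripper_force: 0.0
```

Run:
```python
from m import *
s=get_state(); print({k:np.round(s[k],4) for k in('t','eef_pos','ee_rot','force')})
p,d,_=snap('wrist','w10'); cv2.imwrite('pics/c10.png',cv2.resize(p[100:300,130:400,::-1],(540,400)))
print(keys('w10',(100,400,20,245))[:,[0,1,3,4,5]].round(4))
```

```text
{'t': np.float64(20.8), 'eef_pos': array([0.5362, 0.1404, 0.1269]), 'ee_rot': array([3.1403e+00, 1.6000e-03, 2.9687e+00]), 'force': array([ 0.2547, -0.0372,  0.6024])}
[[ 1.126180e+02  2.035492e+02  5.310000e-01 -1.490000e-02  2.600000e-03]
 [ 2.567492e+02  1.554302e+02  4.928000e-01  1.470000e-01  5.290000e-02]
 [ 2.965545e+02  1.553146e+02  4.984000e-01  1.795000e-01  5.280000e-02]
 [ 3.367536e+02  1.550238e+02  5.039000e-01  2.127000e-01  5.280000e-02]
 [ 2.567635e+02  1.866846e+02  5.135000e-01  1.434000e-01  7.370000e-02]
 [ 2.995042e+02  1.865942e+02  5.192000e-01  1.764000e-01  7.370000e-02]
 [ 3.417547e+02  1.864906e+02  5.248000e-01  2.091000e-01  7.370000e-02]
 [ 2.560040e+02  2.240020e+02  5.325000e-01  1.395000e-01  9.500000e-02]
 [ 3.021174e+02  2.215153e+02  5.396000e-01  1.727000e-01  9.430000e-02]
 [ 3.471848e+02  2.214030e+02  5.454000e-01  2.055000e-01  9.430000e-02]
 [ 2.022950e+02  2.436331e+02  4.961000e-01  1.242000e-01  1.971000e-01]
 [ 3.059143e+02  2.438381e+02  5.017000e-01  1.618000e-01  1.975000e-01]]
```

View pics/c10.png

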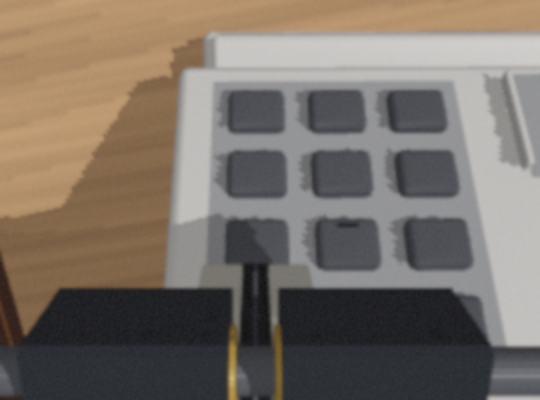

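The crop shows the closed fingers centred on the 3 column (crop 256), just above the 6 key at (257,243). The ridge on the 5 is at (347,226). I press in steps along the face's normal.

>>> servo_tool(moves=[{"dx": 0.0028, "dy": -0.0005, "dz": -0.0028, "roll": 0, "jaw": 0}, {"dx": 0.0028, "dy": -0.0005, "dz": -0.0028, "roll": 0, "jaw": 0}, {"dx": 0.0021, "dy": -0.0004, "dz": -0.0021, "roll": 0, "jaw": 0}, {"dx": 0.0014, "dy": -0.0002, "dz": -0.0014, "roll": 0, "jaw": 0}, {"dx": 0.0007, "dy": -0.0001, "dz": -0.0007, "roll": 0, "jaw": 0}, {"dx": 0.0007, "dy": -0.0001, "dz": -0.0007, "roll": 0, "jaw": 0}, {"dx": 0.0007, "dy": -0.0001, "dz": -0.0007, "roll": 0, "jaw": 0}, {"dx": 0.0007, "dy": -0.0001, "dz": -0.0007, "roll": 0, "jaw": 0}, {"dx": 0, "dy": 0, "dz": 0, "roll": 0, "jaw": 0}, {"dx": 0, "dy": 0, "dz": 0, "roll": 0, "jaw": 0}])

```text
t: 22.1
eef_pos: [0.5473, 0.138, 0.1137]
ee_rot: [-3.141, -0.0, 2.968]
force: [-2.2, -0.9, 0.5]
width: 0.0003
gripper_force: 1.0
```

>>> servo_tool(moves=[{"dx": 0.0007, "dy": -0.0001, "dz": -0.0007, "roll": 0, "jaw": 0}, {"dx": 0.0007, "dy": -0.0001, "dz": -0.0007, "roll": 0, "jaw": 0}, {"dx": 0.0007, "dy": -0.0001, "dz": -0.0007, "roll": 0, "jaw": 0}, {"dx": 0.0007, "dy": -0.0001, "dz": -0.0007, "roll": 0, "jaw": 0}, {"dx": 0, "dy": 0, "dz": 0, "roll": 0, "jaw": 0}, {"dx": 0, "dy": 0, "dz": 0, "roll": 0, "jaw": 0}, {"dx": 0, "dy": 0, "dz": 0, "roll": 0, "jaw": 0}, {"dx": 0, "dy": 0, "dz": 0, "roll": 0, "jaw": 0}, {"dx": 0, "dy": 0, "dz": 0, "roll": 0, "jaw": 0}, {"dx": 0, "dy": 0, "dz": 0, "roll": 0, "jaw": 0}])

```text
t: 23.35
eef_pos: [0.5502, 0.1376, 0.1108]
ee_rot: [-3.141, -0.0, 2.968]
force: [-3.5, -1.0, 2.5]
width: 0.0004
gripper_force: 1.9
```

```bash
cat > f.py <<'E'
from h import *
# average of force while a few camera calls let time pass
N=np.array([-.696,.124,.707]); F=[];
for i in range(4):
    F.append(get_state()['force']); grab_frame('scene')
F.append(get_state()['force']); F=np.array(F); print('mean',F.mean(0).round(2),'N',(F@N).round(2),'mean',(F@N).mean().round(2))
s=get_state(); print(s['t'],s['eef_pos'].round(4))
E
python3 f.py
```

```text
mean [-3.61 -1.11  2.32] N [4.03 4.57 3.93 3.92 3.62] mean 4.02
23.55 [0.5502 0.1376 0.1109]
```

>>> servo_tool(moves=[{"dx": 0.0005, "dy": -0.0001, "dz": -0.0005, "roll": 0, "jaw": 0}, {"dx": 0.0005, "dy": -0.0001, "dz": -0.0005, "roll": 0, "jaw": 0}, {"dx": 0.0002, "dy": 0, "dz": -0.0002, "roll": 0, "jaw": 0}, {"dx": 0, "dy": 0, "dz": 0, "roll": 0, "jaw": 0}, {"dx": 0, "dy": 0, "dz": 0, "roll": 0, "jaw": 0}, {"dx": 0, "dy": 0, "dz": 0, "roll": 0, "jaw": 0}, {"dx": 0, "dy": 0, "dz": 0, "roll": 0, "jaw": 0}, {"dx": 0, "dy": 0, "dz": 0, "roll": 0, "jaw": 0}, {"dx": 0, "dy": 0, "dz": 0, "roll": 0, "jaw": 0}, {"dx": 0, "dy": 0, "dz": 0, "roll": 0, "jaw": 0}])

```text
t: 24.8
eef_pos: [0.5514, 0.1374, 0.1096]
ee_rot: [-3.141, -0.0, 2.968]
force: [-4.4, -1.5, 3.1]
width: 0.0006
gripper_force: 2.7
```

```bash
python3 f.py
```

```text
mean [-4.77 -1.05  2.88] N [5.06 5.21 5.12 5.84 4.88] mean 5.22
25.0 [0.5514 0.1374 0.1096]
```

The 3 key is bottomed: 5.2 N along the normal against 4 N at the bottom. I retract and go to the 7 key.

>>> servo_tool(moves=[{"dx": -0.0035, "dy": 0.0006, "dz": 0.0035, "roll": 0, "jaw": 0}, {"dx": -0.0035, "dy": 0.0006, "dz": 0.0035, "roll": 0, "jaw": 0}, {"dx": -0.007, "dy": 0.0013, "dz": 0.0071, "roll": 0, "jaw": 0}, {"dx": -0.0075, "dy": 0.0181, "dz": -0.0104, "roll": 0, "jaw": 0}, {"dx": -0.0075, "dy": 0.0181, "dz": -0.0104, "roll": 0, "jaw": 0}, {"dx": -0.0075, "dy": 0.0182, "dz": -0.0104, "roll": 0, "jaw": 0}, {"dx": -0.0075, "dy": 0.0181, "dz": -0.0103, "roll": 0, "jaw": 0}, {"dx": 0, "dy": 0, "dz": 0, "roll": 0, "jaw": 0}, {"dx": 0, "dy": 0, "dz": 0, "roll": 0, "jaw": 0}, {"dx": 0, "dy": 0, "dz": 0, "roll": 0, "jaw": 0}])

```text
t: 26.25
eef_pos: [0.5077, 0.2123, 0.0825]
ee_rot: [3.141, 0.0, 2.968]
force: [-0.2, -0.1, 0.2]
width: 0.0004
gripper_force: 0.0
```

Run:
```python
from m import *
s=get_state(); print({k:np.round(s[k],4) for k in('t','eef_pos','ee_rot','force')})
snap('wrist','w11'); print(keys('w11',(100,400,20,250))[:,[0,1,3,4,5]].round(4))
```

```text
{'t': np.float64(26.25), 'eef_pos': array([0.5077, 0.2123, 0.0825]), 'ee_rot': array([3.1413e+00, 3.0000e-04, 2.9681e+00]), 'force': array([-0.1952, -0.1091,  0.2104])}
[[3.878882e+02 2.234836e+02 5.236000e-01 3.072000e-01 4.940000e-02]
 [2.183457e+02 2.300757e+02 4.980000e-01 1.874000e-01 5.580000e-02]]
```

>>> servo_tool(moves=[{"dx": 0.0028, "dy": -0.0005, "dz": -0.0028, "roll": 0, "jaw": 0}, {"dx": 0.0028, "dy": -0.0005, "dz": -0.0028, "roll": 0, "jaw": 0}, {"dx": 0.0014, "dy": -0.0002, "dz": -0.0014, "roll": 0, "jaw": 0}, {"dx": 0.0007, "dy": -0.0001, "dz": -0.0007, "roll": 0, "jaw": 0}, {"dx": 0.0007, "dy": -0.0001, "dz": -0.0007, "roll": 0, "jaw": 0}, {"dx": 0.0007, "dy": -0.0001, "dz": -0.0007, "roll": 0, "jaw": 0}, {"dx": 0.0007, "dy": -0.0001, "dz": -0.0007, "roll": 0, "jaw": 0}, {"dx": 0.0007, "dy": -0.0001, "dz": -0.0007, "roll": 0, "jaw": 0}, {"dx": 0, "dy": 0, "dz": 0, "roll": 0, "jaw": 0}, {"dx": 0, "dy": 0, "dz": 0, "roll": 0, "jaw": 0}])

```text
t: 27.55
eef_pos: [0.5178, 0.2106, 0.0718]
ee_rot: [-3.141, -0.0, 2.968]
force: [-2.5, -1.0, 2.1]
width: 0.0005
gripper_force: 1.5
```

```bash
python3 f.py
```

```text
mean [-2.53 -1.17  2.23] N [3.09 3.29 3.72 3.19 2.67] mean 3.19
27.75 [0.5178 0.2106 0.0717]
```

>>> servo_tool(moves=[{"dx": 0.0005, "dy": -0.0001, "dz": -0.0005, "roll": 0, "jaw": 0}, {"dx": 0.0004, "dy": -0.0001, "dz": -0.0004, "roll": 0, "jaw": 0}, {"dx": 0.0003, "dy": 0, "dz": -0.0003, "roll": 0, "jaw": 0}, {"dx": 0, "dy": 0, "dz": 0, "roll": 0, "jaw": 0}, {"dx": 0, "dy": 0, "dz": 0, "roll": 0, "jaw": 0}, {"dx": 0, "dy": 0, "dz": 0, "roll": 0, "jaw": 0}, {"dx": 0, "dy": 0, "dz": 0, "roll": 0, "jaw": 0}, {"dx": 0, "dy": 0, "dz": 0, "roll": 0, "jaw": 0}, {"dx": 0, "dy": 0, "dz": 0, "roll": 0, "jaw": 0}, {"dx": 0, "dy": 0, "dz": 0, "roll": 0, "jaw": 0}])

```text
t: 29.0
eef_pos: [0.5191, 0.2105, 0.0705]
ee_rot: [-3.141, -0.0, 2.968]
force: [-4.5, -1.8, 3.5]
width: 0.0004
gripper_force: 2.5
```

```bash
python3 f.py
```

```text
mean [-3.95 -1.57  3.38] N [5.35 4.65 4.51 4.39 5.82] mean 4.94
29.2 [0.5191 0.2105 0.0705]
```

The 7 key is bottomed at 4.9 N. I retract and go to the 0 key.

>>> servo_tool(moves=[{"dx": -0.0035, "dy": 0.0006, "dz": 0.0035, "roll": 0, "jaw": 0}, {"dx": -0.0035, "dy": 0.0006, "dz": 0.0035, "roll": 0, "jaw": 0}, {"dx": -0.0034, "dy": 0.0007, "dz": 0.0036, "roll": 0, "jaw": 0}, {"dx": -0.0094, "dy": -0.0097, "dz": -0.0066, "roll": 0, "jaw": 0}, {"dx": -0.0094, "dy": -0.0098, "dz": -0.0067, "roll": 0, "jaw": 0}, {"dx": -0.0093, "dy": -0.0098, "dz": -0.0066, "roll": 0, "jaw": 0}, {"dx": 0, "dy": 0, "dz": 0, "roll": 0, "jaw": 0}, {"dx": 0, "dy": 0, "dz": 0, "roll": 0, "jaw": 0}, {"dx": 0, "dy": 0, "dz": 0, "roll": 0, "jaw": 0}, {"dx": 0, "dy": 0, "dz": 0, "roll": 0, "jaw": 0}])

```text
t: 30.45
eef_pos: [0.481, 0.1834, 0.0613]
ee_rot: [3.141, 0.0, 2.968]
force: [0.5, -0.2, -0.5]
width: 0.0005
gripper_force: 0.0
```

>>> servo_tool(moves=[{"dx": 0.0028, "dy": -0.0005, "dz": -0.0028, "roll": 0, "jaw": 0}, {"dx": 0.0028, "dy": -0.0005, "dz": -0.0028, "roll": 0, "jaw": 0}, {"dx": 0.0014, "dy": -0.0002, "dz": -0.0014, "roll": 0, "jaw": 0}, {"dx": 0.0007, "dy": -0.0001, "dz": -0.0007, "roll": 0, "jaw": 0}, {"dx": 0.0007, "dy": -0.0001, "dz": -0.0007, "roll": 0, "jaw": 0}, {"dx": 0.0007, "dy": -0.0001, "dz": -0.0007, "roll": 0, "jaw": 0}, {"dx": 0.0007, "dy": -0.0001, "dz": -0.0007, "roll": 0, "jaw": 0}, {"dx": 0.0005, "dy": -0.0001, "dz": -0.0005, "roll": 0, "jaw": 0}, {"dx": 0, "dy": 0, "dz": 0, "roll": 0, "jaw": 0}, {"dx": 0, "dy": 0, "dz": 0, "roll": 0, "jaw": 0}])

```text
t: 31.7
eef_pos: [0.4908, 0.1813, 0.0509]
ee_rot: [-3.141, -0.0, 2.968]
force: [-2.8, 0.0, 1.6]
width: 0.0006
gripper_force: 1.5
```

```bash
python3 f.py
```

```text
mean [-2.74 -0.39  1.77] N [3.09 2.51 3.48 3.52 2.96] mean 3.11
31.9 [0.4909 0.1814 0.0509]
```

>>> servo_tool(moves=[{"dx": 0.0004, "dy": -0.0001, "dz": -0.0004, "roll": 0, "jaw": 0}, {"dx": 0.0003, "dy": -0.0001, "dz": -0.0003, "roll": 0, "jaw": 0}, {"dx": 0.0002, "dy": 0, "dz": -0.0002, "roll": 0, "jaw": 0}, {"dx": 0, "dy": 0, "dz": 0, "roll": 0, "jaw": 0}, {"dx": 0, "dy": 0, "dz": 0, "roll": 0, "jaw": 0}, {"dx": 0, "dy": 0, "dz": 0, "roll": 0, "jaw": 0}, {"dx": 0, "dy": 0, "dz": 0, "roll": 0, "jaw": 0}, {"dx": 0, "dy": 0, "dz": 0, "roll": 0, "jaw": 0}, {"dx": 0, "dy": 0, "dz": 0, "roll": 0, "jaw": 0}, {"dx": 0, "dy": 0, "dz": 0, "roll": 0, "jaw": 0}])

```text
t: 33.15
eef_pos: [0.4918, 0.1812, 0.05]
ee_rot: [-3.142, -0.0, 2.968]
force: [-3.9, -0.1, 3.0]
width: 0.0008
gripper_force: 2.1
```

```bash
python3 f.py
```

```text
mean [-3.73 -0.03  2.29] N [4.81 4.72 4.36 3.7  3.49] mean 4.21
33.35 [0.4918 0.1812 0.05  ]
```

>>> servo_tool(moves=[{"dx": 0.0002, "dy": 0, "dz": -0.0002, "roll": 0, "jaw": 0}, {"dx": 0.0002, "dy": 0, "dz": -0.0002, "roll": 0, "jaw": 0}, {"dx": 0, "dy": 0, "dz": 0, "roll": 0, "jaw": 0}, {"dx": 0, "dy": 0, "dz": 0, "roll": 0, "jaw": 0}, {"dx": 0, "dy": 0, "dz": 0, "roll": 0, "jaw": 0}, {"dx": 0, "dy": 0, "dz": 0, "roll": 0, "jaw": 0}, {"dx": 0, "dy": 0, "dz": 0, "roll": 0, "jaw": 0}, {"dx": 0, "dy": 0, "dz": 0, "roll": 0, "jaw": 0}, {"dx": 0, "dy": 0, "dz": 0, "roll": 0, "jaw": 0}, {"dx": 0, "dy": 0, "dz": 0, "roll": 0, "jaw": 0}])

```text
t: 34.6
eef_pos: [0.4921, 0.1812, 0.0497]
ee_rot: [-3.141, -0.0, 2.968]
force: [-5.3, 1.2, 3.8]
width: 0.0004
gripper_force: 3.4
```

```bash
python3 f.py
```

```text
mean [-5.36  0.46  4.27] N [6.46 6.55 6.72 7.07 7.26] mean 6.81
34.8 [0.4921 0.1812 0.0497]
```

The 0 key is clearly bottomed: the force rises steeply to 6.8 N. I retract and check the scene.

>>> servo_tool(moves=[{"dx": -0.0035, "dy": 0.0006, "dz": 0.0035, "roll": 0, "jaw": 0}, {"dx": -0.0035, "dy": 0.0006, "dz": 0.0035, "roll": 0, "jaw": 0}, {"dx": -0.007, "dy": 0.0013, "dz": 0.0071, "roll": 0, "jaw": 0}, {"dx": -0.014, "dy": 0, "dz": 0.03, "roll": 0, "jaw": 0}, {"dx": 0, "dy": 0, "dz": 0.05, "roll": 0, "jaw": 0}, {"dx": 0, "dy": 0, "dz": 0.06, "roll": 0, "jaw": 0}, {"dx": 0, "dy": 0, "dz": 0.06, "roll": 0, "jaw": 0}, {"dx": 0, "dy": -0.03, "dz": 0.06, "roll": 0, "jaw": 0}, {"dx": 0, "dy": -0.03, "dz": 0.03, "roll": 0, "jaw": 0}, {"dx": 0, "dy": 0, "dz": 0, "roll": 0, "jaw": 0}])

```text
t: 36.05
eef_pos: [0.4649, 0.125, 0.3534]
ee_rot: [3.137, 0.005, 2.967]
force: [-0.3, 1.3, -0.1]
width: 0.0005
gripper_force: 0.0
```

Run:
```python
from m import *
s=get_state(); print(s['t'],s['eef_pos'].round(3),s['force'].round(1))
p,d,_=snap('wrist','w12')
p2,_,_=snap('scene','s12')
k=keys('w12',(200,420,100,250)); print(k[:,[0,1,3,4,5]].round(4))
_,_,X=cloud('w12')
m=(X[...,2]>.03)&(X[...,2]<.06)&(X[...,0]>.44)&(X[...,0]<.66)&(X[...,1]<-.12)&(X[...,1]>-.26)&(d>.3)
for a in (.48,.5,.52,.54,.56,.58,.6,.64,.66): 
    q=m&(abs(X[...,0]-a)<.006)
    if q.sum()>5: print(a,np.percentile(X[...,1][q],[3,97]).round(3),np.percentile(X[...,2][q],[50,90]).round(4))
cv2.imwrite('pics/c12.png',cv2.hconcat([cv2.resize(p[:,:,::-1],(400,300)),cv2.resize(p2[110:290,100:340,::-1],(400,300),interpolation=2)]))
```

```text
36.05 [0.465 0.125 0.353] [-0.3  1.3 -0.1]
[[3.123602e+02 1.706708e+02 5.041000e-01 2.126000e-01 5.230000e-02]
 [2.721529e+02 1.708854e+02 4.926000e-01 1.462000e-01 5.260000e-02]
 [2.923654e+02 1.708077e+02 4.985000e-01 1.797000e-01 5.250000e-02]
 [2.729191e+02 1.863988e+02 5.130000e-01 1.428000e-01 7.310000e-02]
 [2.935434e+02 1.862890e+02 5.192000e-01 1.764000e-01 7.350000e-02]
 [3.141845e+02 1.860417e+02 5.247000e-01 2.095000e-01 7.300000e-02]
 [2.734339e+02 2.031217e+02 5.344000e-01 1.394000e-01 9.430000e-02]
 [2.946534e+02 2.026761e+02 5.397000e-01 1.727000e-01 9.450000e-02]
 [3.159358e+02 2.025080e+02 5.453000e-01 2.059000e-01 9.430000e-02]
 [2.742021e+02 2.204301e+02 5.549000e-01 1.361000e-01 1.155000e-01]
 [2.958159e+02 2.204527e+02 5.611000e-01 1.688000e-01 1.153000e-01]
 [3.178350e+02 2.200485e+02 5.664000e-01 2.019000e-01 1.155000e-01]
 [2.187043e+02 2.432356e+02 4.247000e-01 1.163000e-01 4.247000e-01]
 [2.569926e+02 2.409228e+02 4.553000e-01 1.244000e-01 3.647000e-01]
 [3.118310e+02 2.454197e+02 4.304000e-01 1.524000e-01 4.250000e-01]]
0.48 [-0.206 -0.161] [0.0402 0.0415]
0.5 [-0.206 -0.162] [0.0413 0.0432]
0.52 [-0.2  -0.17] [0.0421 0.0436]
0.54 [-0.202 -0.171] [0.0423 0.0436]
0.56 [-0.203 -0.172] [0.0422 0.0438]
0.58 [-0.203 -0.173] [0.042  0.0435]
0.6 [-0.205 -0.174] [0.0422 0.0436]
0.64 [-0.212 -0.169] [0.0403 0.0416]
```

View pics/c12.png

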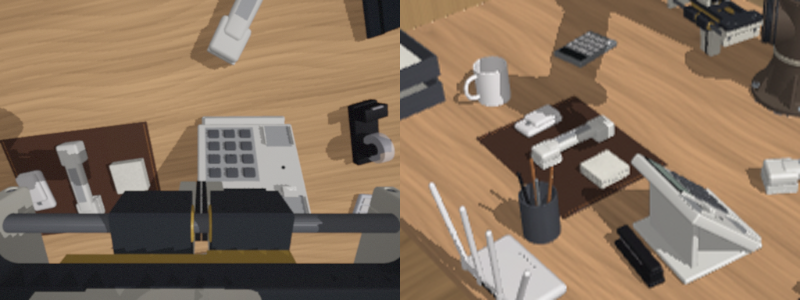

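The handset lies flat on the pad (bar top level at 42 mm) between the mouse and the notes. The phone's keys are within about 1 mm of where they were, and nothing touches the robot. I hand in.

```bash
python3 -c "
from station import *
print(job_done())"
```

```text
the job is handed in; nothing more can be done
None
```

The handset lies face down on the middle of the pad, I pressed 3, 7 and 0 in order, each to the bottom by force reading, the phone did not move measurably, and I handed the job in at about 36 s with no verdict returned.

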